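Clamp the key blank and swing the gauge clear

ROBOT

A 6-joint arm with a two-finger parallel gripper is mounted at the origin on the work surface. World frame = base frame: x ahead of the robot, y to its left, z up, the work surface at z = 0. Lengths are in mm, angles in rad, forces in N, time in s.
With the tool pointing down it reaches from about 300 to 775 mm from the base axis. Payload 14.6 kg.
Tool frame: the origin (TCP) lies midway between the tips of the shut fingers; the grasp point (between the pads) lies 19 mm behind it (env.tcp_to_grasp is the distance from the TCP to the grasp point, in mm); z points along the fingers, y is the line along which they close (so a half turn about z gives the same grasp; the last joint's range is limited). The gripper opens to 85 mm and grips with 20 to 120 N. Pads are 22 mm wide; open, the fingers measure 114 mm over their backs; the gripper's body (76 mm by 85 mm) begins 54 mm behind the grasp point. The pads swing forward as they close: fully open they stand 13 mm farther back than shut.
Start: joints at [-1.38, 0.3, 1.521, -0, 1.321, -0.067], TCP at [140.218, -531.816, 206.581] pointing down, gripper open.
Joint ranges: [-3.03, 3.03], [-0.79, 2.21], [0.23, 2.52], [-1.04, 4.18], [0, 3.07], [-2.55, 2.55]. Speed limits (rad/s): [2.22, 2.22, 2.57, 3.14, 3.14, 3.14].

INTERFACE

Orientations are given as a rotation vector (axis times angle).
In Python, from station import env, read_camera gives the robot as it stands. The module is installed in compiled form; this text tells all that it offers.
- The arm moves only by the shell command python3 -m jog 'ROWS' [FORCE]. ROWS is JSON, a list of rows, each a list of 3 entries, a list of its own where there are three numbers: the turn, a rotation vector about the tool's x, y, z in degrees, then the shift along the tool's x, y, z in cm, then the closure, from 0 (fully open) to 1 (shut). In form: [[[ax, ay, az], [x, y, z], fingers], ...]. A call has 1 to 20 rows; each row shifts and turns the commanded pose from where the row before left it, along the tool's axes as they then stand; what a row does not reach is not made up. A row lasts 1/8 s, in which the tool goes at most 62.5 mm and 10.7 degrees, less where a joint would pass 70% of its speed; a pose out of reach is approached as far as the arm can. A call is refused whole if a number of a shift passes 6.25 or a number of a turn 10.7, either way. A call with a gripper value outside its range is refused whole. The fingers move at their own pace and stop on an object; FORCE is the grip in N (left out, the last holds). Time passes only in rows, so rows that do not move let the fingers close. It gives the time, the measured TCP pose, the force, the opening and the grip force at its end, in the units of the state.
- env.observe(): the state, without advancing time (a new reading comes with each control period).
- read_camera(name): name is "side" or "top" or "wrist"; returns a dict with "image" (420x560x3 uint8, red, green, blue), "depth" (420x560 float32, mm along the optical axis (not along the pixel's ray), 0 where there is no reading), "camera_matrix" (3x3 intrinsics, pixels), "xyz" and "attitude" of the camera in the world; the wrist camera has in their place "mount" (4x4, takes a point from camera to tool coordinates, whose origin is the TCP and whose axes are the flange's). Camera axes: x right, y up, looking along -z (the intrinsics and any distortion apply to the point x, -y, -z); pixel columns grow to the right and rows downward; lengths in mm; the calibration is good to about 2 mm. A picture is of the moment at which its call begins: read the wrist's pose just before it.
- env.close_job(): hands the job in; it is judged then, once.
The state is a dict: "t": time; "qpos": joint angles; "dq": joint speeds; "tau": joint torques, N m; "eef_pos": TCP position; "ee_rot": TCP orientation; "ft_force": force on the tool from outside, world axes, zero at the start; "wrist_torque": the same for the moment, N m; "width": opening from 0.0 (shut) to 1.0 (fully open); "grip_force": force on a finger pad.
Only numpy, scipy, OpenCV 4.12 (cv2) and the standard library are available. Lean on these libraries where they do the work, as an engineer would, in place of code of your own. Each camera call takes 0.05 s, during which the arm holds its last target. There are 200 camera calls.

TASK

On the key-duplicating machine the customer's key is already clamped in the left vise and a blank lies lined up but loose in the right vise. With a fingertip, push a wing of the right vise's T-handle round clockwise, seen from above, until it stops fully tight, and only then push the alignment gauge's thumb lever over towards you until the gauge lies back on its stop. Push only, without gripping or forcing; leave the left clamp, both keys and everything else where they are, and finish clear of it all.

Things in the scene. Friction and masses are not known exactly. Their poses are not given: they have to be found in the camera images.
- machine: Grey key-duplicating machine, 380 deep x 440 wide, fixed on the bench. Origin: centre of its underside; x to its back, y left, z up. Motor housing x 40 to 190 mm, 190 high; cutter, tracer and clear guard from x -40 back, top 173. In front of them two vises 120 apart, then the gauge shaft. Base deck 67 high. A fixed grip ball (30 in diameter) at x -212, y 118, z 108.
- blank_clamp (a joint): Turn of the right vise's black T-handle about its upright axis: 0 slack, grows clockwise from above, solid stop at 2.2 rad = tight; starts 0.1 to 1.0. Two opposite wings reach 46 from the axis, 10 thick (end bosses 15), upright sides 145 to 159 above the bench; hub 26 across. Wings point at +106 and -74 deg in the machine's frame at 0, -20 and 160 at 2.2. Friction 0.1 N m, no spring.
- blank_hub (a point): Point on the right T-handle's axis at half wing height, 152 above the bench; fixed on the machine at x -103, y -60. Within 70 mm of the axis nothing but the handle stands higher than 134 above the bench, save the cutter and guard more than 60 behind it. The wing's turn is free all the way.
- blank_wing (a point): Centre of the end boss (38.5 from the axis, half wing height) of the right T-handle's wing on the operator's side: it points at -74 deg in the machine's frame at joint 0 and at 160 deg at the stop.
- orig_clamp (a joint): The same for the left vise's identical T-handle. It starts and must stay at its tight stop, 2.2.
- orig_hub (a point): Point on the left T-handle's axis at half the height of its wings, 120 to the left of the right one.
- gauge (a joint): Turn of the steel alignment gauge (shaft parallel to the machine's y with two thin fingers reaching over to the key shoulders): 0 with fingers level on the keys (the start), grows as it swings up and over towards the operator, stop at 1.9 rad = lying back. Friction 0.09 N m: it stays where it is left.
- gauge_pivot (a point): Point on the gauge shaft's axis in the plane of the thumb lever, near the shaft's right end, 125 above the bench; fixed on the machine at x -155, y -165.
- gauge_knob (a point): Centre of the black ball, 16 in diameter, on the end of the gauge's thumb lever: a rod 8 thick, ball centre 47 from the shaft's axis. At gauge 0 the lever stands up, leaning 20 deg to the back; at 1.9 it points level at the operator. It is 105 to the right of the right T-handle's axis; 35 mm either side of it is free above 105.
- blank_key: Uncut brass key blank, 60 x 25 x 2.4, 14 g, lying flat and loose in the right vise, bow to the right. Origin under the middle of its blade, 118 above the bench; y along the blade towards its tip.
- customer_key: Cut brass key of the same size, lying flat in the left vise. Same axes.
- finished_key: Steel key, 60 x 25 x 2.4, lying on the left front of the machine's base deck. Origin under its blade.
- lock_cylinder: Brass lock cylinder, 62 x 17 x 36 high, lying on the right side of the machine's base deck. Origin centre of underside, length along y.
- padlock: Brass padlock, body 50 x 22 x 42, steel shackle up to 78 high, standing on the bench. Origin centre of underside.
- oil_bottle: White oil bottle, 44 in diameter, 130 high, on the bench. Origin centre of underside.
- screwdriver: Screwdriver, about 200 long and 26 thick, lying on the bench in front of the machine, handle to its -x.
- bench_brush: Wooden bench brush 130 x 22 x 22, lying on the bench, length along x.
- blank_tray: Grey divided tray of key blanks, 160 x 120 x 35, on the bench. Origin centre of underside.

How it is judged:
By the outcome, as a careful person would: the job done as asked, in the order asked, and still so for the second after the job is handed in, with the robot touching nothing.
It also fails if it takes over 43 s, if anything falls off the work surface, if the arm or the gripper's body presses on something with over 40 N, if the wrist force passes 120 N, or if a joint passes its speed limit or range.

## Working session

There is one attempt and no reset: what is moved stays moved. The work goes in short steps, Python scripts to look and compute and a shell command to move; the robot and the scene stay as the last step left them, time stands still between calls to the robot, and variables do not carry over. Pictures are saved under pics/ and viewed, at most 10 in all, crops included, and the job is handed in when it is done.

```bash
mkdir -p pics
cat > h.py <<'E'
import numpy as np,cv2
from station import env,read_camera
from scipy.spatial.transform import Rotation as R
def shot(n,f):
    s=env.observe();c=read_camera(n)
    cv2.imwrite('pics/'+f+'.png',c['image'][:,:,::-1])
    if 'mount' in c:
        T=np.eye(4);T[:3,:3]=R.from_rotvec(s['ee_rot']).as_matrix();T[:3,3]=s['eef_pos'];M=T@np.array(c['mount'])
    else:
        M=np.eye(4);a=np.array(c['attitude']);M[:3,:3]=a if a.shape==(3,3) else R.from_rotvec(a).as_matrix();M[:3,3]=c['xyz']
    K=np.array(c['camera_matrix']);np.savez('pics/'+f,d=c['depth'],K=K,M=M)
    return c
def cloud(f):
    z=np.load('pics/'+f+'.npz');d=z['d'];K=z['K'];M=z['M']
    v,u=np.mgrid[:d.shape[0],:d.shape[1]]
    P=np.stack([(u-K[0,2])/K[0,0]*d,-(v-K[1,2])/K[1,1]*d,-d],-1)@M[:3,:3].T+M[:3,3]
    P[d==0]=np.nan
    return P
E
python3 - <<'E'
from h import *
for n in('top','side'):
    c=shot(n,n+'0');print({k:v for k,v in c.items() if k not in('image','depth')})
s=env.observe();print(s)
E
```

```text
{'camera_matrix': array([[381.73817486,   0.        , 279.27513073],
       [  0.        , 381.73817486, 212.38631346],
       [  0.        ,   0.        ,   1.        ]]), 'xyz': array([ 299.78618341,   25.91646313, 1166.63619866]), 'attitude': array([ 0.16150194, -0.18100703, -1.62654282])}
{'camera_matrix': array([[433.13562145,   0.        , 272.5180734 ],
       [  0.        , 433.13562145, 201.56989797],
       [  0.        ,   0.        ,   1.        ]]), 'xyz': array([-152.32519776,  623.24340059,  752.35010081]), 'attitude': array([ 0.45952222, -1.09146392, -2.07933351])}
{'t': 0.1, 'qpos': array([-1.37959568e+00,  3.00459235e-01,  1.52154755e+00,  1.73216560e-05,
        1.32070177e+00, -6.66091845e-02]), 'dq': array([-1.59011827e-03, -2.56634179e-04, -2.88308725e-03,  6.57067609e-04,
        4.63268948e-05, -4.36141897e-04]), 'tau': array([ 1.60567459e-03, -5.44370735e+01, -3.62369442e+01, -9.53963308e-05,
        2.96725833e-03, -1.52845809e-05]), 'eef_pos': array([ 140.17932865, -531.57995276,  206.0420221 ]), 'ee_rot': array([-3.11442300e+00, -4.03696159e-01,  8.27883130e-05]), 'ft_force': array([0.04867766, 0.07779221, 0.89984561]), 'wrist_torque': array([ 0.02879698,  0.01061651, -0.06188147]), 'grip_force': 0.0, 'width': 1.0003145703802159}
```

View pics/top0.png

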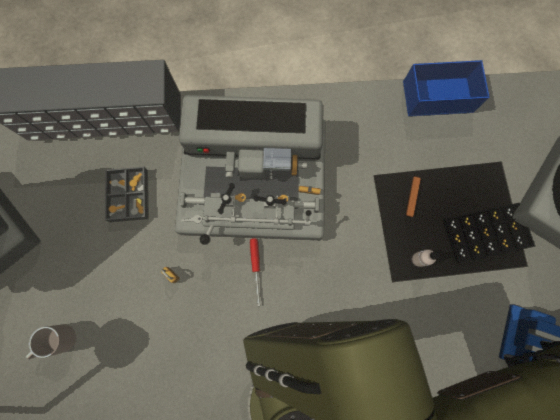

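View pics/side0.png

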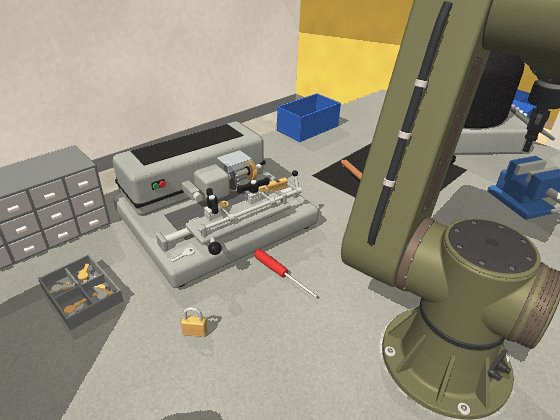

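The top view shows the left hub at about (227,198), the right hub at (269,199) with its wings running left–right, the gauge knob at (308,213) and the grip ball at (205,239). The side view shows the same layout with nothing in the way. Next I'll fit the machine's pose.

Run:
```python
from h import *
P=cloud('top0')
for u,v in[(205,239),(227,198),(269,199),(308,213),(285,198),(255,198)]:
    q=P[v-5:v+6,u-5:u+6].reshape(-1,3);q=q[np.argsort(-q[:,2])][:15];print((u,v),P[v,u].round(),np.nanmean(q,0).round(1),np.nanmax(q[:,2]).round(1))
# motor housing top fit
m=(P[...,2]>180)&(P[...,2]<200)&(P[...,0]>500);m[:,:178]=0;m[:,330:]=0;m[160:]=0
uv=np.argwhere(m);Q=P[m][:,:2].astype(np.float32);print(len(Q),np.median(P[m][:,2]),cv2.minAreaRect(Q))
m=(P[...,2]>60)&(P[...,2]<74);m[:,:170]=0;m[:,335:]=0;m[:95]=0;m[250:]=0
Q=P[m][:,:2].astype(np.float32);print(len(Q),cv2.minAreaRect(Q))
im=cv2.imread('pics/top0.png')[145:255,170:340];cv2.imwrite('pics/c1.png',cv2.resize(im,None,fx=4.7,fy=4.7,interpolation=cv2.INTER_CUBIC))
```

```text
(205, 239) [467. 215. 121.] [467.3 217.5 122.9] 128.1
(227, 198) [568. 145. 163.] [570.8 149.4 164.1] 165.8
(269, 199) [559.  32. 163.] [555.9  31.  164.5] 166.6
(308, 213) [510. -69. 177.] [512.1 -69.8 177.1] 179.7
(285, 198) [570. -13. 119.] [549.4  -6.3 161.2] 162.8
(255, 198) [565.  70. 160.] [566.1  65.7 160.3] 162.3
6808 191.42453669915096 ((779.242919921875, 67.80303955078125), (395.14703369140625, 148.73475646972656), 84.09718322753906)
6262 ((699.4549560546875, 98.79252624511719), (484.17047119140625, 440.3415832519531), 83.80464935302734)
```

View pics/c1.png

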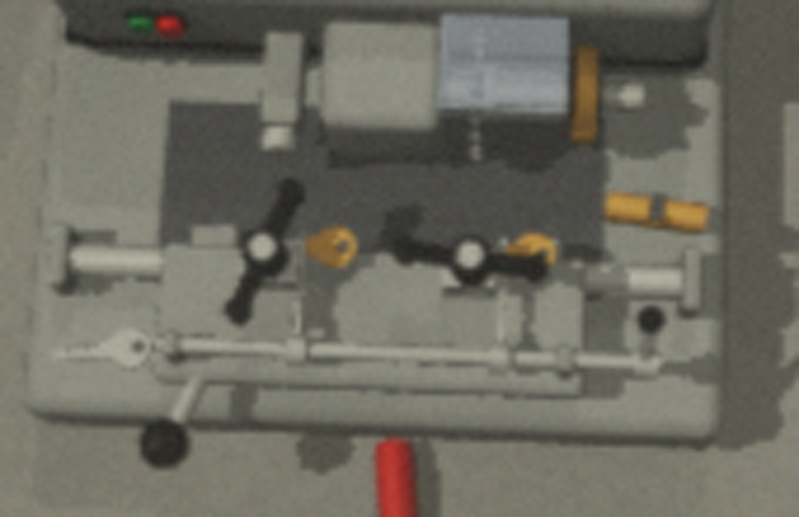

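```bash
python3 -m jog '[[[0,0,0],[0,0,-3],1],[[0,0,0],[0,0,-3],1],[[0,0,0],[3.9,-2.86,0],1],[[0,0,0],[3.9,-2.86,0],1],[[0,0,0],[3.9,-2.86,0],1],[[0,0,0],[3.9,-2.86,0],1],[[0,0,0],[3.9,-2.86,0],1],[[0,0,0],[3.9,-2.86,0],1],[[0,0,0],[3.9,-2.86,0],1],[[0,0,0],[3.9,-2.86,0],1],[[0,0,0],[3.9,-2.86,0],1],[[0,0,0],[3.9,-2.86,0],1],[[0,0,0],[3.9,-2.86,0],1],[[0,0,0],[3.9,-2.86,0],1]]' 20
python3 -m jog '[[[0,0,-10.3],[0,0,0],1],[[0,0,-10.3],[0,0,0],1],[[0,0,-10.3],[0,0,0],1],[[0,0,-10.3],[0,0,0],1],[[0,0,-10.3],[0,0,0],1],[[0,0,-10.3],[0,0,0],1],[[0,0,-10.3],[0,0,0],1],[[0,0,-10.3],[0,0,0],1],[[0,0,-10.3],[0,0,0],1],[[0,0,-10.3],[0,0,0],1],[[0,0,-10.3],[0,0,0],1],[[0,0,-10.3],[0,0,0],1],[[0,0,-10.3],[0,0,0],1],[[0,0,-10.3],[0,0,0],1],[[0,0,-10.3],[0,0,0],1],[[0,0,0],[0,0,0],1]]'
cat >> h.py <<'E'
def pose():
    s=env.observe();m=R.from_rotvec(s['ee_rot']).as_matrix()
    print('t',s['t'].__round__(2),'p',s['eef_pos'].round(1),'phi',np.degrees(np.arctan2(m[1,0],m[0,0])).round(1),'zax',m[:,2].round(3),'F',s['ft_force'].round(1),'w',round(s['width'],3),'q6',s['qpos'].round(2));return s,m
def to(*g):
    s,m=pose();print('tool shift cm',((np.array(g)-s['eef_pos'])@m/10).round(2))
E
python3 - <<'E'
from h import *
to(567,-5,250);shot('wrist','w1')
E
```

```text
t: 1.85
eef_pos: [506.0, -79.2, 266.4]
ee_rot: [-3.115, -0.404, 0.001]
ft_force: [-0.6, -1.0, 0.2]
width: 0.002
grip_force: 0.0
t: 3.85
eef_pos: [505.1, -80.6, 266.3]
ee_rot: [-0.295, -3.127, -0.0]
ft_force: [-0.6, 0.1, 0.6]
width: 0.0
grip_force: 0.0
t 3.85 p [505.1 -80.6 266.3] phi 169.2 zax [-0.001  0.    -1.   ] F [-0.6  0.1  0.6] w 0.0 q6 [-0.23  0.17  1.54 -0.    1.43 -1.61]
tool shift cm [-4.66  8.59  1.63]
```

View pics/w1.png

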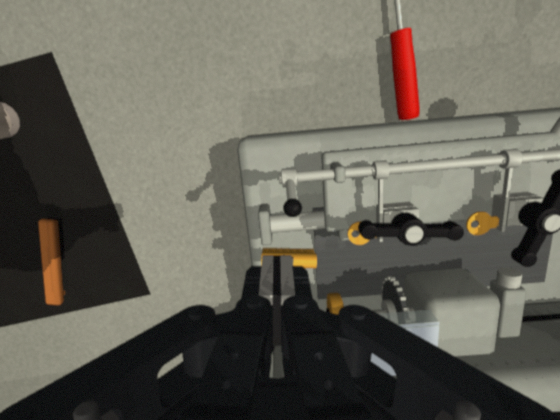

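The wrist view shows the right hub at (414,233), its wing bosses at (369,230) and (457,231), the knob at (292,208) and the left hub at (552,222). I'll measure these points.

Run:
```python
from h import *
P=cloud('w1')
for n,u,v in[('hub',414,233),('wingA',368,230),('wingB',457,231),('knob',292,208),('Lhub',548,220)]:
    q=P[v-4:v+5,u-4:u+5].reshape(-1,3);q=q[q[:,2]>150];print(n,P[v,u].round(1),np.nanmean(q,0).round(1),len(q))
# wing points
hub=np.array([556,30.7]);m=(P[...,2]>152)&(P[...,2]<168)&(np.hypot(P[...,0]-556,P[...,1]-30.7)<55)
Q=P[m];c,e=np.linalg.eigh(np.cov(Q[:,:2].T));print(len(Q),np.median(Q[:,2]),((Q.min(0)+Q.max(0))/2).round(1),Q.min(0).round(1),Q.max(0).round(1),'angle',np.degrees(np.arctan2(e[1,1],e[0,1])))
m=(P[...,2]>150)&(P[...,2]<185)&(np.hypot(P[...,0]-510,P[...,1]+70)<20)
Q=P[m];print('knob',len(Q),Q.min(0).round(1),Q.max(0).round(1))
```

```text
hub [557.5  30.8 165.2] [558.   31.2 164.1] 81
wingA [549.   -7.5 160.9] [549.   -7.5 160.8] 81
wingB [565.2  70.3 160. ] [564.8  69.8 161. ] 81
knob [511.1 -69.8 177.2] [511.1 -69.8 177.2] 81
Lhub [567.2 145.2 165.1] [568.  146.4 163.5] 81
1732 160.32280954858044 [558.2  30.8 158.8] [543.4 -13.8 152. ] [573.1  75.3 165.5] angle 78.52771569083176
knob 366 [501.  -77.4 150. ] [519.2 -61.9 179.3]
```

```bash
python3 -m jog '[[[0,0,0],[-2.8,4.1,0],1],[[0,0,0],[-2.8,4.1,0],1],[[0,0,0],[0,0,0],1],[[0,0,0],[0,0,3],1],[[0,0,0],[0,0,3],1],[[0,0,0],[0,0,3],1],[[0,0,0],[0,0,2.2],1],[[0,0,0],[0,0,1],1],[[0,0,0],[0,0,0],1]]'
python3 - <<'E'
from h import *
to(575.6,-10.5,144)
E
```

```text
t: 5.03
eef_pos: [575.3, -10.8, 144.6]
ee_rot: [-0.296, -3.127, 0.0]
ft_force: [-0.4, 0.8, 0.7]
width: 0.001
grip_force: 0.0
t 5.03 p [575.3 -10.8 144.6] phi 169.2 zax [-0.001 -0.    -1.   ] F [-0.4  0.8  0.7] w 0.001 q6 [-0.08  0.41  1.52 -0.    1.21 -1.46]
tool shift cm [-0.02  0.03  0.06]
```

```bash
python3 -m jog '[[[0,0,0],[0.4,0,0],1],[[0,0,0],[0.3,0,0],1],[[0,0,7],[0.465,-0.2,0],1],[[0,0,7],[0.465,-0.2,0],1],[[0,0,7],[0.465,-0.2,0],1],[[0,0,7],[0.465,-0.2,0],1],[[0,0,0],[0,0,0],1]]'
cat >> h.py <<'E'
def rel(H=(557.5,31)):
    s,m=pose();d=np.array([*H,s['eef_pos'][2]])-s['eef_pos'];print('hub in tool mm',(d@m).round(1))
E
python3 - <<'E'
from h import *
rel();shot('wrist','w2')
E
```

```text
t: 5.9
eef_pos: [548.5, -9.9, 145.1]
ee_rot: [1.04, 2.964, 0.0]
ft_force: [0.0, -0.3, -0.6]
width: -0.001
grip_force: 0.0
t 5.9 p [548.5  -9.9 145.1] phi 141.3 zax [ 0.001 -0.    -1.   ] F [ 0.  -0.3 -0.6] w -0.001 q6 [-0.08  0.35  1.6  -0.    1.19 -0.98]
hub in tool mm [18.5 37.5  0. ]
```

View pics/w2.png

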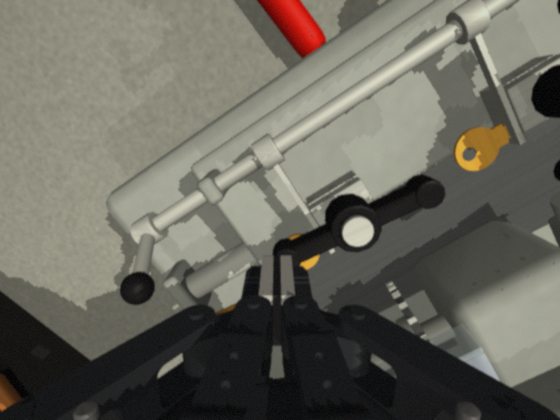

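The wing, running from (285,248) to (430,190), is tilted in the tool frame, so it lags the fingers. I'll measure its angle.

```bash
cat >> h.py <<'E'
def wing(f,H=(557.5,31)):
    P=cloud(f);r=np.hypot(P[...,0]-H[0],P[...,1]-H[1]);m=(P[...,2]>152)&(P[...,2]<168)&(r<48)&(r>16)
    m[246:,230:330]=0
    a=np.arctan2(P[...,1][m]-H[1],P[...,0][m]-H[0]);z=np.exp(2j*a).mean();w=np.degrees(np.angle(z))/2;print('wing axis',w.round(1),'(mod 180) conc',abs(z).round(3),m.sum())
E
python3 - <<'E'
from h import *
wing('w1');wing('w2')
P=cloud('w2')
for u,v in[(285,248),(430,190),(357,230),(265,262),(300,262),(265,290)]:print(u,v,P[v,u].round(1))
E
```

```text
wing axis 78.7 (mod 180) conc 0.971 954
wing axis 77.8 (mod 180) conc 0.97 2069
285 248 [545.3  -2.7 159.5]
430 190 [564.2  69.8 161.1]
357 230 [558.2  31.4 163.3]
265 262 [537.   -8.2 180.9]
300 262 [555.7  -1.3 160.7]
265 290 [537.1  -7.3 205. ]
```

Run:
```python
from h import *
c=read_camera('wrist');m=np.linalg.inv(c['mount']);K=c['camera_matrix'];print(np.array(c['mount']).round(2))
P=cloud('w2');s,mm=pose();T=(P-s['eef_pos'])@mm
for p in[(0,0,0),(11,0,0),(-11,0,0),(11,14,0),(11,-14,0),(11,0,-20),(11,0,-36)]:
    q=m[:3,:3]@np.array(p)+m[:3,3];print(p,(K[0,0]*q[0]/-q[2]+K[0,2]).round(),(-K[1,1]*q[1]/-q[2]+K[1,2]).round())
for v in range(236,300,6):print(v,[tuple(T[v,u].round().astype(int)) for u in(246,258,268,278,288,298,310)])
im=cv2.imread('pics/w2.png')[190:300,200:350];cv2.imwrite('pics/c2.png',cv2.resize(im,None,fx=5,fy=5,interpolation=cv2.INTER_CUBIC))
```

```text
[[  -0.      0.95    0.3    76.38]
 [   1.      0.     -0.     -0.94]
 [  -0.      0.3    -0.95 -168.1 ]
 [   0.      0.      0.      1.  ]]
t 6.0 p [548.8  -9.9 145. ] phi 141.4 zax [ 0.001 -0.    -1.   ] F [-0.3  0.9 -0.4] w 0.002 q6 [-0.08  0.35  1.6   0.    1.19 -0.98]
(0, 0, 0) 278.0 249.0
(11, 0, 0) 278.0 230.0
(-11, 0, 0) 278.0 267.0
(11, 14, 0) 304.0 230.0
(11, -14, 0) 252.0 230.0
(11, 0, -20) 278.0 245.0
(11, 0, -36) 278.0 260.0
236 [(np.int64(-8), np.int64(-22), np.int64(40)), (np.int64(-8), np.int64(-13), np.int64(40)), (np.int64(-8), np.int64(-7), np.int64(38)), (np.int64(-8), np.int64(0), np.int64(39)), (np.int64(-8), np.int64(7), np.int64(38)), (np.int64(9), np.int64(11), np.int64(-3)), (np.int64(12), np.int64(16), np.int64(-10))]
242 [(np.int64(-13), np.int64(-22), np.int64(41)), (np.int64(-13), np.int64(-13), np.int64(40)), (np.int64(-13), np.int64(-7), np.int64(40)), (np.int64(6), np.int64(0), np.int64(-5)), (np.int64(7), np.int64(5), np.int64(-7)), (np.int64(9), np.int64(10), np.int64(-11)), (np.int64(10), np.int64(16), np.int64(-14))]
248 [(np.int64(-24), np.int64(
[... 2112 characters left out ...]
nt64(8), np.int64(-48)), (np.int64(-65), np.int64(27), np.int64(74))]
290 [(np.int64(7), np.int64(-13), np.int64(-54)), (np.int64(6), np.int64(-8), np.int64(-53)), (np.int64(11), np.int64(-4), np.int64(-61)), (np.int64(11), np.int64(0), np.int64(-60)), (np.int64(11), np.int64(3), np.int64(-61)), (np.int64(7), np.int64(8), np.int64(-54)), (np.int64(6), np.int64(12), np.int64(-53))]
296 [(np.int64(12), np.int64(-12), np.int64(-66)), (np.int64(12), np.int64(-8), np.int64(-65)), (np.int64(10), np.int64(-4), np.int64(-63)), (np.int64(10), np.int64(0), np.int64(-63)), (np.int64(10), np.int64(3), np.int64(-63)), (np.int64(12), np.int64(7), np.int64(-66)), (np.int64(7), np.int64(12), np.int64(-58))]
```

View pics/c2.png

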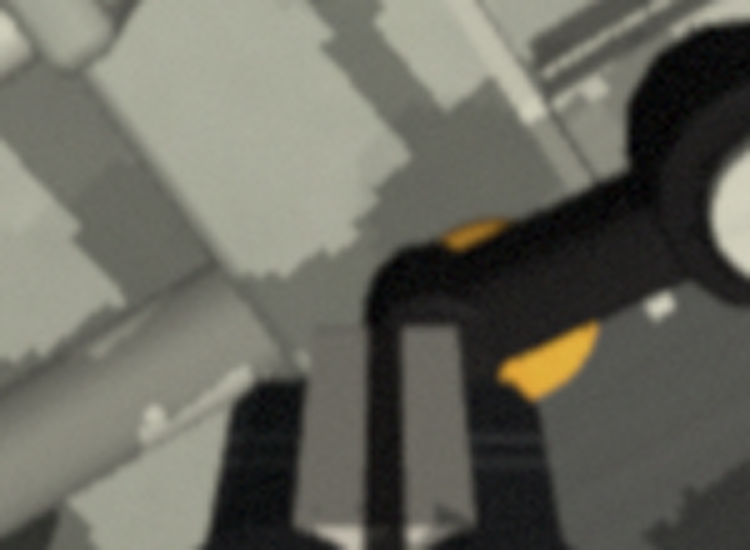

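The crop shows the finger pads ending at row ~256, about 30 mm above the nominal TCP and over the wing boss. The fingertips seem to be passing over the wing without touching it. I'll check with the fixed cameras.

Run:
```python
from h import *
s,mm=pose()
for n in('side','top'):
    shot(n,n+'2');P=cloud(n+'2');T=(P-s['eef_pos'])@mm
    for a in range(-75,30,6):
        k=(np.abs(T[...,0])<25)&(np.abs(T[...,1])<30)&(T[...,2]>=a)&(T[...,2]<a+6)
        if k.sum()>2:print(n,a,k.sum(),T[k].min(0).round(),T[k].max(0).round())
    if n=='side':
        z=np.load('pics/side2.npz');q=np.linalg.inv(z['M'])@np.r_[s['eef_pos'],1];K=z['K'];print(K[0,0]*q[0]/-q[2]+K[0,2],-K[1,1]*q[1]/-q[2]+K[1,2])
im=cv2.imread('pics/side2.png')[80:270,170:330];cv2.imwrite('pics/c3.png',cv2.resize(im,None,fx=3.1,fy=3.1,interpolation=cv2.INTER_CUBIC))
```

```text
t 6.0 p [548.8  -9.9 145. ] phi 141.4 zax [ 0.001 -0.    -1.   ] F [-0.3  0.9 -0.4] w 0.002 q6 [-0.08  0.35  1.6   0.    1.19 -0.98]
side -75 43 [ -8. -30. -75.] [ 18.  29. -69.]
side -69 21 [ -9. -16. -69.] [ 15.  17. -63.]
side -63 25 [ -6. -13. -63.] [ 14.  12. -57.]
side -57 22 [ -7. -11. -56.] [ 13.  14. -51.]
side -51 23 [  1. -11. -51.] [ 14.  14. -45.]
side -45 24 [  2. -11. -45.] [ 14.  14. -39.]
side -39 23 [  4. -11. -39.] [ 15.  14. -33.]
side -33 11 [  7.  -6. -32.] [ 13.   9. -27.]
side -21 22 [ -6.   1. -18.] [ 17.  29. -15.]
side -15 34 [  1.  -2. -15.] [25. 30. -9.]
side -9 22 [-4. -2. -9.] [20. 27. -3.]
side -3 5 [ 4.  1. -3.] [17. 24. -0.]
side 9 13 [11. 17. 11.] [24. 30. 15.]
side 15 11 [ 3. 14. 15.] [24. 30. 20.]
side 21 46 [-25.   4.  22.] [24. 30. 27.]
side 27 6 [18. 19. 27.] [23. 27. 33.]
268.1834706195755 183.2703929796363
```

View pics/c3.png

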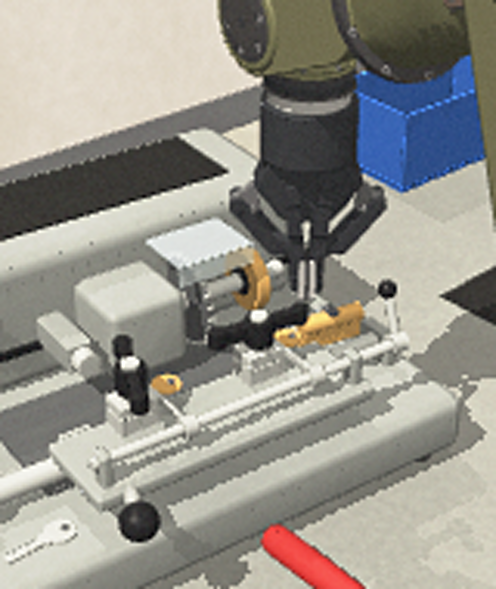

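Both the side and wrist depth put the real finger tips about 29 mm behind the reported TCP, and the wing hasn't moved. I'll back out, go down 30 mm behind the wing and start again.

```bash
python3 -m jog '[[[0,0,-7],[-0.437,0.255,0],1],[[0,0,-7],[-0.437,0.255,0],1],[[0,0,-7],[-0.437,0.255,0],1],[[0,0,-7],[-0.437,0.255,0],1],[[0,0,0],[-0.7,0,0],1],[[0,0,0],[0,0,0],1],[[0,0,0],[0,0,1],1],[[0,0,0],[0,0,1],1],[[0,0,0],[0,0,1],1],[[0,0,0],[0,0,0],1]]'
python3 - <<'E'
from h import *
rel();shot('wrist','w3');wing('w3')
s,mm=pose();T=(cloud('w3')-s['eef_pos'])@mm
for v in range(226,262,3):print(v,[tuple(int(a) for a in T[v,u].round()) for u in(260,268,278,288,298)])
E
```

```text
t: 7.35
eef_pos: [575.0, -10.5, 113.5]
ee_rot: [-0.294, -3.126, -0.0]
ft_force: [0.7, 0.6, -0.8]
width: 0.005
grip_force: 0.0
t 7.35 p [575.  -10.5 113.5] phi 169.3 zax [-0.002  0.    -1.   ] F [ 0.7  0.6 -0.8] w 0.005 q6 [-0.08  0.45  1.55  0.    1.15 -1.47]
hub in tool mm [25.  37.5  0. ]
wing axis 77.3 (mod 180) conc 0.974 3976
t 7.4 p [575.4 -10.5 114.2] phi 169.3 zax [-0.001  0.    -1.   ] F [-0.3 -0.1 -0.9] w 0.0 q6 [-0.08  0.45  1.55  0.    1.15 -1.47]
226 [(11, -10, 9), (31, -4, -44), (32, 0, -47), (31, 4, -44), (29, 8, -39)]
229 [(9, -10, 9), (30, -4, -45), (31, 0, -47), (31, 3, -46), (29, 8, -43)]
232 [(13, -10, -6), (29, -4, -47), (29, 0, -46), (30, 3, -47), (29, 8, -45)]
235 [(25, -8, -40), (28, -4, -47), (28, 0, -45), (29, 3, -48), (28, 7, -45)]
238 [(26, -8, -44), (27, -4, -46), (27, 0, -46), (27, 3, -46), (26, 8, -45)]
241 [(25, -8, -46), (26, -4, -46), (25, 0, -46), (26, 3, -47), (26, 7, -47)]
244 [(24, -8, -46), (24, -4, -47), (24, 0, -47), (24, 3, -47), (24, 8, -45)]
247 [(6, -10, -8), (23, -4, -47), (23, 0, -47), (23, 4, -46), (23, 8, -46)]
250 [(3, -10, -7), (22, -4, -47), (22, 0, -46), (22, 4, -47), (21, 8, -45)]
253 [(-9, -11, 17), (20, -4, -46), (21, 0, -47), (20, 4, -47), (1, 10, -6)]
256 [(-23, -12, 42), (19, -4, -46), (19, 0, -47), (11, 4, -31), (0, 10, -7)]
259 [(-26, -13, 43), (12, -5, -34), (11, 0, -33), (11, 4, -33), (-25, 14, 41)]
```

```bash
python3 -m jog '[[[0,0,0],[0.35,0,0],1],[[0,0,0],[0.3,0,0],1],[[0,0,7],[0.465,-0.2,0],1],[[0,0,7],[0.465,-0.2,0],1],[[0,0,7],[0.465,-0.2,0],1],[[0,0,7],[0.465,-0.2,0],1],[[0,0,0],[0,0,0],1]]'
python3 - <<'E'
from h import *
rel();shot('wrist','w4');wing('w4')
E
```

```text
t: 8.28
eef_pos: [549.0, -10.0, 114.9]
ee_rot: [1.04, 2.964, 0.0]
ft_force: [0.5, -0.2, -1.0]
width: 0.003
grip_force: 0.0
t 8.28 p [549.  -10.  114.9] phi 141.3 zax [ 0. -0. -1.] F [ 0.5 -0.2 -1. ] w 0.003 q6 [-0.08  0.39  1.63  0.    1.13 -0.98]
hub in tool mm [19.  37.3  0. ]
wing axis 50.1 (mod 180) conc 0.966 3102
```

The wing is following. I'll continue.

```bash
python3 -m jog '[[[0,0,7],[0.465,-0.2,0],1],[[0,0,7],[0.465,-0.2,0],1],[[0,0,7],[0.465,-0.2,0],1],[[0,0,7],[0.465,-0.2,0],1],[[0,0,7],[0.465,-0.2,0],1],[[0,0,7],[0.465,-0.2,0],1],[[0,0,7],[0.465,-0.2,0],1],[[0,0,7],[0.465,-0.2,0],1],[[0,0,7],[0.465,-0.2,0],1],[[0,0,0],[0,0,0],1]]'
python3 - <<'E'
from h import *
rel();shot('wrist','w5');wing('w5')
E
```

```text
t: 9.57
eef_pos: [517.6, 19.9, 114.6]
ee_rot: [-2.434, -1.987, 0.0]
ft_force: [0.0, 0.2, -0.2]
width: -0.001
grip_force: 0.0
t 9.57 p [517.6  19.9 114.6] phi 78.5 zax [-0. -0. -1.] F [ 0.   0.2 -0.2] w -0.001 q6 [-0.03  0.33  1.71 -0.    1.1   0.17]
hub in tool mm [18.9 36.9 -0. ]
wing axis -8.6 (mod 180) conc 0.948 3163
```

```bash
python3 -m jog '[[[0,0,2],[0.13,-0.065,0],1],[[0,0,2],[0.13,-0.065,0],1],[[0,0,2],[0.13,-0.065,0],1],[[0,0,2],[0.13,-0.065,0],1],[[0,0,2],[0.13,-0.065,0],1],[[0,0,0],[0,0,0],1]]'
python3 -m jog '[[[0,0,1],[0.065,-0.03,0],1],[[0,0,1],[0.065,-0.03,0],1],[[0,0,0],[0,0,0],1]]'
python3 - <<'E'
from h import *
rel();shot('wrist','w6');wing('w6')
E
```

```text
t: 10.38
eef_pos: [516.3, 26.7, 114.6]
ee_rot: [-2.597, -1.767, 0.0]
ft_force: [-1.8, -1.9, 0.7]
width: -0.001
grip_force: 1.2
t: 10.75
eef_pos: [516.2, 28.4, 114.6]
ee_rot: [-2.63, -1.718, 0.0]
ft_force: [-2.9, -1.4, 1.9]
width: 0.0
grip_force: 1.4
t 10.75 p [516.2  28.4 114.6] phi 66.3 zax [-0.  0. -1.] F [-2.9 -1.4  1.9] w 0.0 q6 [-0.02  0.32  1.72  0.    1.1   0.4 ]
hub in tool mm [19.  36.8 -0. ]
wing axis -19.7 (mod 180) conc 0.943 3182
```

```bash
python3 -m jog '[[[0,0,1],[0.065,-0.03,0],1],[[0,0,1],[0.065,-0.03,0],1],[[0,0,0],[0,0,0],1]]'
python3 -m jog '[[[0,0,1],[0.065,-0.03,0],1],[[0,0,0],[0,0,0],1]]'
python3 -m jog '[[[0,0,1],[0.065,-0.03,0],1],[[0,0,0],[0,0,0],1]]'
```

```text
t: 11.18
eef_pos: [516.2, 29.9, 114.6]
ee_rot: [-2.66, -1.671, 0.0]
ft_force: [-3.0, -1.8, -0.1]
width: 0.002
grip_force: 1.2
t: 11.42
eef_pos: [516.2, 30.6, 114.6]
ee_rot: [-2.675, -1.647, -0.0]
ft_force: [-3.1, -2.2, 0.6]
width: 0.001
grip_force: 1.3
t: 11.68
eef_pos: [516.2, 31.3, 114.6]
ee_rot: [-2.689, -1.624, 0.0]
ft_force: [-3.0, -0.3, -0.5]
width: 0.001
grip_force: 1.3
```

```bash
python3 -m jog '[[[0,0,0],[0.06,0,0],1],[[0,0,0],[0,0,0],1]]'
python3 -m jog '[[[0,0,0],[0.06,0,0],1],[[0,0,0],[0,0,0],1]]'
python3 -m jog '[[[0,0,0],[0.06,0,0],1],[[0,0,0],[0,0,0],1]]'
python3 - <<'E'
from h import *
rel();shot('wrist','w7');wing('w7');shot('top','t7')
E
```

```text
t: 11.92
eef_pos: [516.5, 31.8, 114.5]
ee_rot: [-2.689, -1.624, 0.0]
ft_force: [-2.2, -1.9, -0.2]
width: 0.0
grip_force: 1.4
t: 12.18
eef_pos: [516.8, 32.2, 114.6]
ee_rot: [2.689, 1.624, -0.0]
ft_force: [-3.0, -2.6, -0.0]
width: 0.003
grip_force: 2.1
t: 12.42
eef_pos: [516.8, 32.4, 114.5]
ee_rot: [2.689, 1.624, -0.002]
ft_force: [-6.6, -5.4, 1.4]
width: 0.002
grip_force: 4.1
t 12.43 p [516.8  32.4 114.5] phi 62.3 zax [-0.001 -0.001 -1.   ] F [-6.6 -5.4  1.4] w 0.002 q6 [-0.01  0.33  1.71 -0.    1.1   0.48]
hub in tool mm [17.8 36.7 -0. ]
wing axis -25.1 (mod 180) conc 0.942 3073
```

View pics/w7.png

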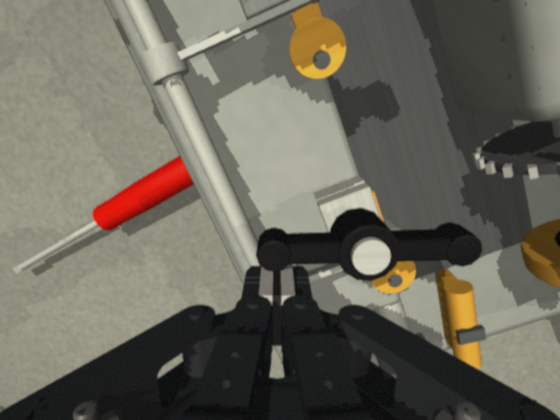

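The picture shows the wing flat against the fingertips at (275,245), pointing at the operator, with the blank still in place at (390,275). The force is climbing, so the wing has reached its stop. I'll give one small confirming push and then back off.

```bash
python3 -m jog '[[[0,0,0],[0.08,0,0],1],[[0,0,0],[0,0,0],1]]'
python3 -m jog '[[[0,0,0],[-0.6,0,0],1],[[0,0,0],[-1,0,0],1],[[0,0,0],[0,0,-3],1],[[0,0,0],[0,0,-4],1],[[0,0,0],[0,0,-4],1],[[0,0,0],[0,0,0],1]]'
python3 - <<'E'
from h import *
shot('wrist','w8');wing('w8');shot('top','t8')
z=np.radians(-5.9);M=np.array([[np.cos(z),-np.sin(z)],[np.sin(z),np.cos(z)]])
hub=np.array([557.5,31]);o=hub-M@[-103,-60]
print('L-hub',o+M@[-103,60],'knob0',o+M@[-155+16,-165],'pivot',o+M@[-155,-165])
wing('w8',o+M@[-103,60])
pv=o+M@[-155,-165]
for tx in(40,):print('start',pv+M@[tx,0])
pose()
E
```

```text
t: 12.78
eef_pos: [516.8, 32.5, 114.5]
ee_rot: [2.689, 1.624, -0.004]
ft_force: [-9.1, -11.1, 4.0]
width: -0.001
grip_force: 6.8
t: 13.52
eef_pos: [511.1, 19.1, 227.6]
ee_rot: [2.686, 1.623, 0.008]
ft_force: [0.4, -0.3, -0.1]
width: 0.002
grip_force: 0.0
wing axis -25.8 (mod 180) conc 0.962 1356
L-hub [569.83510441 150.36433805] knob0 [510.89748222 -69.74326447] pivot [494.98223715 -68.09858388]
wing axis -21.3 (mod 180) conc 0.963 295
start [534.77034983 -72.21028536]
t 13.62 p [509.9  19.2 224.3] phi 62.3 zax [ 0.  0. -1.] F [ 0.7 -0.2 -0.4] w -0.003 q6 [-0.03  0.2   1.61  0.    1.34  0.45]
```

The right clamp is at its stop: its axis measures −25.8° against −25.9° expected. Next is the gauge. I'll turn the tool to face the operator and move behind the knob.

```bash
python3 -m jog '[[[0,0,-10.2],[0,0,0],1],[[0,0,-10.2],[0,0,0],1],[[0,0,-10.2],[0,0,0],1],[[0,0,-10.2],[0,0,0],1],[[0,0,-10.2],[0,0,0],1],[[0,0,-10.2],[0,0,0],1],[[0,0,-10.2],[0,0,0],1],[[0,0,-10.2],[0,0,0],1],[[0,0,-10.2],[0,0,0],1],[[0,0,-10.2],[0,0,0],1],[[0,0,-10],[0,0,0],1],[[0,0,0],[0,0,0],1]]'
python3 - <<'E'
from h import *
to(537.8,-72.5,130)
E
```

```text
t: 15.12
eef_pos: [509.6, 19.3, 223.4]
ee_rot: [-0.159, -3.136, -0.0]
ft_force: [-1.2, -0.1, 0.2]
width: 0.001
grip_force: 0.0
t 15.12 p [509.6  19.3 223.4] phi 174.2 zax [-0.002  0.    -1.   ] F [-1.2 -0.1  0.2] w 0.001 q6 [-0.03  0.2   1.61  0.    1.34 -1.5 ]
tool shift cm [-3.74 -8.85  9.33]
```

```bash
python3 -m jog '[[[0,0,0],[-1.9,-4.4,0],1],[[0,0,0],[-1.85,-4.45,0],1],[[0,0,0],[0,0,0],1],[[0,0,0],[0,0,3],1],[[0,0,0],[0,0,3],1],[[0,0,0],[0,0,3.3],1],[[0,0,0],[0,0,0],1]]'
python3 - <<'E'
from h import *
to(537.8,-72.5,130);shot('wrist','w9')
s,mm=pose();T=(cloud('w9')-s['eef_pos'])@mm
k=(abs(T[...,1])<25)&(T[...,0]>12)&(T[...,0]<60)&(T[...,2]<-25)
print('knob in tool',T[k].min(0).round(1),T[k].max(0).round(1),k.sum())
E
```

```text
t: 16.0
eef_pos: [537.1, -71.6, 129.4]
ee_rot: [-0.16, -3.133, -0.001]
ft_force: [-0.3, -0.0, 0.3]
width: -0.003
grip_force: 0.0
t 16.0 p [537.1 -71.6 129.4] phi 174.1 zax [-0.005  0.001 -1.   ] F [-0.3 -0.   0.3] w -0.003 q6 [-0.2   0.36  1.63  0.    1.16 -1.67]
tool shift cm [-0.08 -0.08 -0.06]
t 16.05 p [538.1 -71.9 131.3] phi 174.2 zax [-0.002  0.    -1.   ] F [ 0.7 -1.   0.4] w 0.002 q6 [-0.2   0.36  1.63  0.    1.16 -1.67]
knob in tool [  12.   -25.  -119.3] [ 35.1  25.  -25. ] 15657
```

View pics/w9.png

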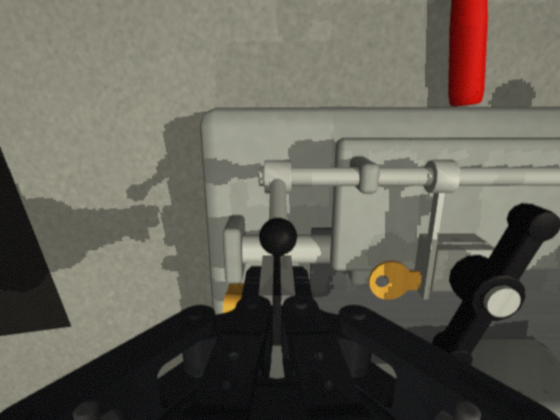

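The knob at (278,237) is straight ahead of the fingertips, and the right T-handle is tight at (500,297). I'll push the lever over along its arc.

```bash
python3 -m jog '[[[0,0,0],[0.5,0,0],1],[[0,0,0],[0.3,0,0],1],[[0,0,0],[0.6,0,0],1],[[0,0,0],[0.6,0,0],1],[[0,0,0],[0.6,0,0],1],[[0,0,0],[0.6,0,0],1],[[0,0,0],[0.75,0,0.2],1],[[0,0,0],[0.75,0,0.2],1],[[0,0,0],[0,0,0],1]]'
python3 -m jog '[[[0,0,0],[0.65,0,0.2],1],[[0,0,0],[0.65,0,0.2],1],[[0,0,0],[0.6,0,0.35],1],[[0,0,0],[0.6,0,0.35],1],[[0,0,0],[0.6,0,0.5],1],[[0,0,0],[0,0,0],1]]'
python3 - <<'E'
from h import *
s,mm=pose();shot('wrist','w10');shot('top','t10')
d=s['eef_pos'][:2]-[495,-68.1];print('corner X',-(d@[.9947,-.1028])+11,'Z',s['eef_pos'][2]-96)
for f in('w10','t10'):
    P=cloud(f);k=(np.hypot(P[...,0]-455,P[...,1]+64)<30)&(P[...,2]>100)
    k&=np.linalg.norm((P-s['eef_pos'])[...,:2]@np.eye(2),axis=-1)>14
    Q=P[k];print(f,k.sum(),Q[np.argsort(Q[:,0])][:400:20].round())
E
```

```text
t: 17.18
eef_pos: [491.0, -67.7, 127.3]
ee_rot: [-0.157, -3.137, -0.0]
ft_force: [-0.2, 0.3, 0.5]
width: 0.0
grip_force: 0.0
t: 17.92
eef_pos: [460.0, -64.5, 111.1]
ee_rot: [-0.157, -3.136, -0.0]
ft_force: [-0.6, 0.5, 0.3]
width: -0.001
grip_force: 0.0
t 17.93 p [460.  -64.5 111.1] phi 174.3 zax [-0.002  0.    -1.   ] F [-0.6  0.5  0.3] w -0.001 q6 [-0.22  0.22  1.86 -0.    1.06 -1.69]
corner X 46.17925979163641 Z 15.085116706351698
w10 17827 [[438. -81. 231.]
 [438. -81. 229.]
 [439. -78. 230.]
 [439. -80. 231.]
 [439. -81. 230.]
 [439. -76. 231.]
 [439. -81. 229.]
 [439. -78. 231.]
 [439. -79. 230.]
 [439. -80. 231.]
 [439. -81. 229.]
 [439. -70. 231.]
 [439. -77. 230.]
 [440. -81. 230.]
 [440. -78. 231.]
 [440. -75. 231.]
 [440. -79. 229.]
 [440. -77. 230.]
 [440. -78. 230.]
 [440. -76. 229.]]
t10 576 [[425. -66. 392.]
 [428. -56. 394.]
 [429. -71. 403.]
 [431. -53. 401.]
 [433. -82. 405.]
 [434. -55. 406.]
 [436. -81. 411.]
 [437. -63. 409.]
 [439. -45. 408.]
 [440. -51. 410.]
 [441. -77. 416.]
 [443. -63. 412.]
 [444. -91. 417.]
 [445. -80. 414.]
 [447. -38. 410.]
 [449. -38. 412.]
 [450. -38. 413.]
 [452. -92. 416.]
 [455. -82. 418.]
 [457. -46. 416.]]
```

Run:
```python
import cv2,numpy as np
a=cv2.imread('pics/w10.png')[120:400,150:430];b=cv2.imread('pics/t10.png')[180:250,255:335]
cv2.imwrite('pics/c4.png',np.hstack([cv2.resize(a,(440,440)),cv2.resize(b,(360,440))[:, :]]))
```

```text
(no output)
```

View pics/c4.png

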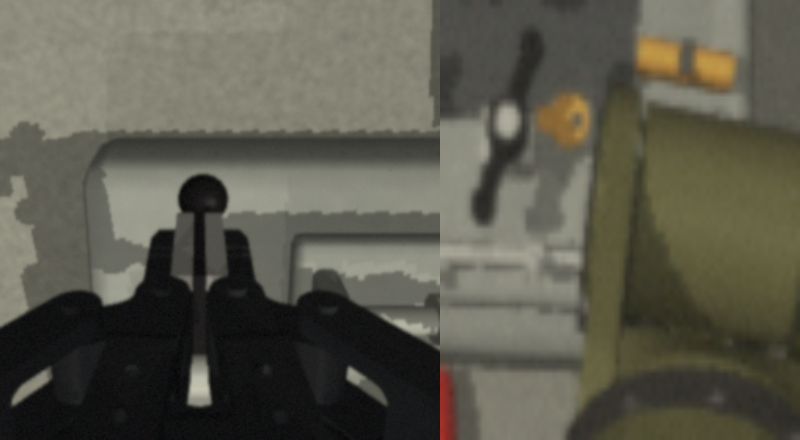

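The ball sits directly in front of the fingertips and has been carried over. I'll finish with small downward steps, watching the force.

```bash
python3 -m jog '[[[0,0,0],[0.2,0,0.3],1],[[0,0,0],[0.1,0,0.2],1],[[0,0,0],[0,0,0],1]]'
python3 -m jog '[[[0,0,0],[0,0,0.15],1],[[0,0,0],[0,0,0],1]]'
python3 -m jog '[[[0,0,0],[0,0,0.1],1],[[0,0,0],[0,0,0],1]]'
python3 - <<'E'
from h import *
s,mm=pose();shot('wrist','w11');P=cloud('w11')
print([P[v,280].round(1).tolist() for v in range(226,262,4)])
E
```

```text
t: 18.4
eef_pos: [459.2, -64.5, 107.8]
ee_rot: [0.157, 3.134, -0.001]
ft_force: [3.4, 0.3, 11.8]
width: -0.0
grip_force: 6.1
t: 18.65
eef_pos: [459.5, -64.6, 107.1]
ee_rot: [0.157, 3.133, -0.001]
ft_force: [-0.1, 0.9, 22.1]
width: -0.001
grip_force: 10.8
t: 18.9
eef_pos: [459.7, -64.6, 106.7]
ee_rot: [0.157, 3.132, -0.001]
ft_force: [-3.1, 1.7, 29.6]
width: 0.0
grip_force: 13.9
t 18.9 p [459.7 -64.6 106.7] phi 174.3 zax [ 0.005 -0.001 -1.   ] F [-3.1  1.7 29.6] w 0.0 q6 [-0.22  0.22  1.87  0.    1.04 -1.69]
[[463.7, -63.5, 59.7], [465.0, -63.7, 63.8], [442.2, -62.1, 127.0], [443.0, -62.2, 130.1], [444.0, -62.4, 132.5], [445.5, -62.5, 133.7], [446.8, -62.7, 135.1], [448.9, -62.9, 134.9], [448.8, -62.9, 139.2]]
```

The force is solid at ~30 N and the ball top is level, so the gauge is on its stop. I'll lift off, move clear and verify.

```bash
python3 -m jog '[[[0,0,0],[0,0,-0.8],1],[[0,0,0],[0,0,-3],1],[[0,0,0],[0,0,-4],1],[[0,0,0],[0,0,-4],1],[[0,0,0],[0,0,-4],1],[[0,0,0],[0,0,0],1]]'
python3 - <<'E'
from h import *
s,mm=pose();shot('wrist','w12');P=cloud('w12')
k=(np.hypot(P[...,0]-448,P[...,1]+63.3)<14)&(P[...,2]>112)&(P[...,2]<150);Q=P[k];print('ball',k.sum(),Q.min(0).round(1),Q.max(0).round(1))
top=Q[Q[:,2]>np.percentile(Q[:,2],80)].mean(0);print(top.round(1))
E
```

```text
t: 19.7
eef_pos: [458.6, -64.5, 264.4]
ee_rot: [0.157, 3.134, -0.001]
ft_force: [-0.8, -1.7, -1.1]
width: -0.002
grip_force: 0.0
t 19.7 p [458.6 -64.5 264.4] phi 174.3 zax [ 0.004 -0.001 -1.   ] F [-0.8 -1.7 -1.1] w -0.002 q6 [-0.22  0.06  1.67  0.    1.41 -1.69]
ball 271 [441.6 -70.9 125.7] [461.9 -55.5 135.9]
[449.4 -63.3 134.3]
```

```bash
python3 -m jog '[[[0,0,0],[0,-5,0],1],[[0,0,0],[0,-5,0],1],[[0,0,0],[0,-5,0],1],[[0,0,0],[0,-5,0],1],[[0,0,0],[0,-5,0],1],[[0,0,0],[0,-5,0],1],[[0,0,0],[0,0,0],1],[[0,0,0],[0,0,0],1]]'
python3 - <<'E'
from h import *
pose();shot('top','t12');wing('t12')
A=cloud('top0');P=cloud('t12')
wing('t12',(569.8,150.4));wing('top0',(569.8,150.4))
k=(np.hypot(P[...,0]-448,P[...,1]+63.3)<12)&(P[...,2]>112);print('ball',k.sum(),P[k].mean(0).round(1),P[k].max(0).round(1))
a=cv2.imread('pics/top0.png').astype(int);b=cv2.imread('pics/t12.png').astype(int)
d=(abs(a-b).sum(2)>110).astype(np.uint8);n,_,st,c=cv2.connectedComponentsWithStats(d)
for i in range(1,n):
    if st[i,4]>12 and c[i][1]<300 and c[i][0]<380:print(st[i],c[i].round())
E
```

```text
t: 20.75
eef_pos: [427.7, -362.3, 260.8]
ee_rot: [-0.157, -3.136, -0.003]
ft_force: [-0.3, 0.0, 0.4]
width: -0.001
grip_force: 0.0
t 20.75 p [ 427.7 -362.3  260.8] phi 174.3 zax [-0.002  0.002 -1.   ] F [-0.3  0.   0.4] w -0.001 q6 [-0.77  0.29  1.41  0.    1.45 -2.24]
wing axis -25.7 (mod 180) conc 0.97 90
wing axis -25.8 (mod 180) conc 0.97 96
wing axis -25.6 (mod 180) conc 0.97 97
ball 30 [450.4 -64.  131.4] [459.2 -57.1 136.9]
[254 197  12   5  36] [260. 199.]
[275 199  12   6  43] [280. 201.]
[297 202   6   4  19] [300. 204.]
[262 204   7  12  48] [265. 210.]
[274 208   7   9  35] [277. 212.]
[306 210   6   7  30] [308. 213.]
[333 238   5   4  14] [335. 240.]
```

```bash
python3 -c "
from station import env
print(env.close_job())"
```

```text
the job is handed in; nothing more can be done
None
```

The right clamp was pushed to its tight stop first, then the gauge laid back on its stop; a final overhead check showed both there and nothing else moved, and the job was handed in at about 21 s with the arm clear.

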